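Roll-test a wooden pin and sort it

TASK

Test the small wooden rolling pin that lies at the near end of the chopping board: keeping it on the board, roll it (do not just drag it) away from you, up to the batten just past the middle. If it rolls true, lay it in the two V forks of the pin rest; if its ends are out of line and it wobbles, put it in the reject tray, lying flat. Leave the other pin parked where it is at the far end of the board.

Things in the scene. Friction and masses are not known exactly. Their poses are not given: they have to be found in the camera images.
- board: Fixed light-wood chopping board, 320 x 220 x 21 mm. Origin: centre of its underside. Its y axis runs along its length, away from the robot; x runs across it, to the robot's right. Four wooden battens (10 mm wide, 8 mm high, 180 mm long) lie across its upper face, centred at board y = -153 (near stop), +45 (middle stop), +94 and +154 mm (a pin is parked between these two).
- board_mid (a point): Middle of the board's upper face, 21 mm above the table; axes as the board's. The pin to be tested starts at y = -100 to -85 mm from here, its axis across the board, the parked one at y = +124 mm; which is which varies. A pin touching the middle batten has its centre at y = +24 mm; a roll there is about one turn, of which at least half must truly be turned before y = 0.
- pin_true: True pin: a plain dark-wood rolling pin, 140 mm long, about 0.14 kg: a barrel 32 mm thick and 70 mm long between two rollers, each 40 mm in diameter and 35 mm long, all on one axis. Origin: its centre; x runs along the pin, y and z turn with it as it rolls. It lies at the near end of the board (then test it) or parked at the far end (then leave it).
- pin_crooked: Crooked pin: same wood, weight and sizes as the true pin (it too rolls on its two 40 mm ends), but its ends are out of line: the one at +x stands 5 mm to +y of the barrel's axis, the one at -x 5 mm to -y, so that it wobbles as it rolls, each end rising and falling by up to 5 mm. Origin: centre of the barrel, x along it. Starts in the place where the true pin is not.
- pin_rest: Fixed wooden pin rest on the table, left or right of the board (varies). Foot 120 x 60 x 10 mm; two upright V forks 12 mm thick, 90 mm apart along x, 40 mm high, 90 degree V open upwards, 78 mm clear between them for fingers. Origin: centre of its underside; x along the foot, the direction of a seated pin; z up.
- rest_seat (a point): Centre of a true pin seated in the rest: midway between the forks, 42 mm above the table; axes as the rest's.
- reject_tray: Fixed shallow open wooden tray, on the table at the other side of the board. Outside 175 x 100 x 28 mm, walls and floor 5 mm thick. Origin: centre of its underside; x along its 175 mm length, z up.
- tray_floor (a point): Centre of the tray's inner floor, 5 mm above the table; axes as the tray's.

How it is judged:
By the outcome, as a careful person would: the job done as asked, in the order asked, and still so for the second after the job is handed in, with the robot touching nothing.
It also fails if it takes over 51 s, if anything falls off the work surface, if the arm or the gripper's body presses on something with over 40 N, if the wrist force passes 120 N, or if a joint passes its speed limit or range.

ROBOT

A 6-joint arm with a two-finger parallel gripper is mounted at the origin on a cart in front of the work surface, level with it; the furniture and walls round the work are solid. World frame = base frame: x ahead of the robot, y to its left, z up, the work surface at z = 0. Lengths are in m, angles in degrees, forces in N, time in s.
With the tool pointing down it reaches from about 0.375 to 0.9 m from the base axis. Payload 3.1 kg.
Tool frame: the origin (TCP) lies on the centre line of the jaws, within the pads' length; the fingertips stand 22 mm ahead of it and the grasp point (between the pads) lies 3 mm ahead of it; z points along the fingers, y is the line along which they close (so a half turn about z gives the same grasp; the last joint's range is limited). The gripper opens to 87 mm and grips with 3 to 60 N. Pads are 19 mm wide; open, the fingers measure 117 mm over their backs; the gripper's body (75 mm by 190 mm) begins 51 mm behind the grasp point.
Start: joints at [-83.967, 30.224, 82.088, -0, 67.689, -10.227], TCP at [0.175, -0.6, 0.245] pointing down, gripper open.
Joint ranges: [-176.69, 176.69], [-43.24, 126.21], [12.49, 139.97], [-82, 262], [0, 151.66], [-163.58, 163.58]. Speed limits (degrees/s): [159.86, 159.86, 180, 180, 180, 180].

INTERFACE

Orientations are given as a 3x3 rotation matrix whose columns are the frame's x, y, z axes.
In Python, from rig import * gives the robot as it stands.
- The arm moves only by the shell command python3 -m jog 'ROWS'. ROWS is text: rows parted by semicolons, each of 7 numbers parted by spaces: the shift along the tool's x, y, z in mm, then the turn, a rotation vector about the tool's x, y, z in rad, then the finger opening in mm, from 0 to 87. In form: tx ty tz ax ay az fingers; .... A call has 1 to 12 rows; each row shifts and turns the commanded pose from where the row before left it, along the tool's axes as they then stand; what a row does not reach is not made up. A row lasts 1/8 s, in which the tool goes at most 62.5 mm and 10.7 degrees, less where a joint would pass 70% of its speed; a pose out of reach is approached as far as the arm can. A call with a gripper value outside its range is refused whole. The fingers move at their own pace and stop on an object; the grip force is fixed at half the most. Time passes only in rows, so rows that do not move let the fingers close. It gives the time, the measured TCP pose, the force, the opening and the grip force at its end, in the units of the state.
- read_state(): the state, without advancing time (a new reading comes with each control period).
- capture(name): name is "side" or "top" or "wrist"; returns a dict with "color" (480x640x3 uint8, red, green, blue), "camera_matrix" (3x3 intrinsics, pixels), "R" (3x3) and "t" (3): a world point X has camera coordinates R X + t. Camera axes: x right, y down, z forward; pixel columns grow to the right and rows downward; lengths in m; the calibration is good to about 2 mm. A picture is of the moment at which its call begins. There is no depth.
- hand_in(): hands the job in; it is judged then, once.
Trained networks look in the newest picture that a camera, given by its name, has taken for a name from the list of things; names that differ only in an ending like _2 or _b are one class to them, and where a whole thing is asked for, a point or a joint stands for the part that bears it (a point fixed in the world has none). Each returns a list of dicts, best first, with "conf" (0 to 1); they miss things now and then, are a little off and sometimes report something else, mostly with a low value. They report only what shows in the picture. A call takes as long as a camera call.
- find_in(camera, target): "at" ([x, y, z] in m, in world coordinates, good to about 4 mm: the middle of the surface that is visible of it).
- trace(camera, target): "pixels" (480x640 bool, what is visible of it).
- place_of(camera, target): "at" ([x, y, z] in m, in world coordinates, good to about 4 mm: a listed point, or the origin of a listed thing).
The state is a dict: "time_s": time; "joint_positions": joint angles; "qvel": joint speeds; "tau": joint torques, N m; "position": TCP position; "tcp_rot": TCP orientation; "force": force on the tool from outside, world axes, zero at the start; "moment": the same for the moment, N m; "opening": opening from 0.0 (shut) to 1.0 (fully open); "grasp_force": force on a finger pad.
Only numpy, scipy, OpenCV 4.12 (cv2) and the standard library are available. Lean on these libraries where they do the work, as an engineer would, in place of code of your own. Each camera call takes 0.05 s, during which the arm holds its last target. There are 200 camera calls.

## Working session

There is one attempt and no reset: what is moved stays moved. The work goes in short steps, Python scripts to look and compute and a shell command to move; the robot and the scene stay as the last step left them, time stands still between calls to the robot, and variables do not carry over. Pictures are saved under pics/ and viewed, at most 13 in all, crops included, and the job is handed in when it is done.

```bash
ls; mkdir -p pics; cat > h.py <<'E'
from rig import *
import numpy as np, cv2
def snap(c,n=None):
    d=capture(c)
    if n: cv2.imwrite('pics/'+n+'.png',d['color'][:,:,::-1])
    return d
def onplane(d,px,z):
    K=d['camera_matrix'];R=d['R'];t=d['t']
    c=-R.T@t; v=R.T@np.linalg.inv(K)@np.array([px[0],px[1],1.]); return c+v*(z-c[2])/v[2]
def proj(d,X):
    p=d['camera_matrix']@(d['R']@np.array(X)+d['t']); return p[:2]/p[2]
E
python3 - <<'E'
from h import *
np.set_printoptions(precision=4,suppress=True)
for c in('top','side'):
    d=snap(c,c+'0')
    for n in('board','board_mid','pin_true','pin_crooked','pin_rest','rest_seat','reject_tray','tray_floor'):
        print(c,n,[(np.round(r['at'],4).tolist(),round(r['conf'],2)) for r in place_of(c,n)][:3])
s=read_state();print(s['time_s'],s['position'],s['tcp_rot'],s['opening'])
E
```

```text
pics
top board []
top board_mid [([0.528, -0.0214, 0.0223], 0.65)]
top pin_true [([0.4394, -0.017, 0.0381], 0.81)]
top pin_crooked [([0.6506, -0.0248, 0.0422], 0.98), ([0.5315, -0.0201, -0.0005], 0.57)]
top pin_rest [([0.5119, -0.2322, -0.0033], 0.76), ([0.4997, 0.2623, 0.0021], 0.4)]
top rest_seat [([0.512, -0.2344, 0.0421], 0.97), ([0.5117, -0.2334, -0.0005], 0.17)]
top reject_tray [([0.4978, 0.2654, 0.0047], 0.71)]
top tray_floor [([0.4945, 0.2633, 0.0036], 0.65)]
side board [([0.5288, -0.0239, 0.0027], 0.62)]
side board_mid [([0.5324, -0.0249, 0.0259], 0.75)]
side pin_true [([0.4371, -0.0195, 0.0394], 0.83)]
side pin_crooked []
side pin_rest [([0.5124, -0.2364, -0.0002], 0.74)]
side rest_seat [([0.5118, -0.234, 0.0423], 0.75)]
side reject_tray [([0.4956, 0.2621, -0.0001], 0.59)]
side tray_floor [([0.4964, 0.2653, 0.0062], 0.96)]
0.9 [ 0.175  -0.6     0.2446] [[ 0.96  0.28  0.  ]
 [ 0.28 -0.96 -0.  ]
 [-0.    0.   -1.  ]] 1.0027126007472955
```

View pics/top0.png

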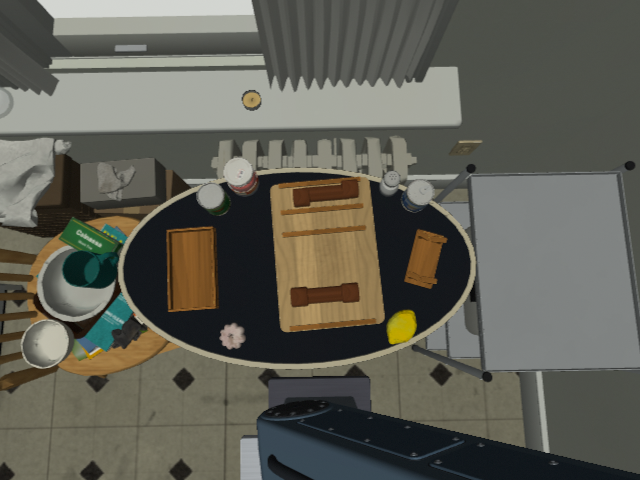

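View pics/side0.png

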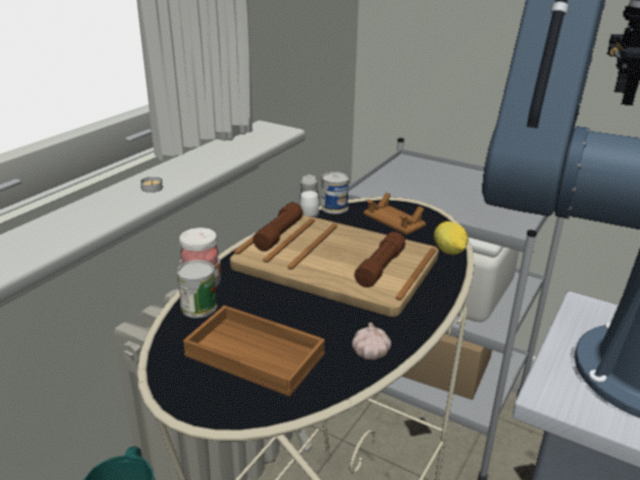

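```bash
python3 - <<'E'
from h import *
d=snap('top')
for n,z in(('pin_true',.041),('pin_crooked',.041),('pin_rest',.02),('reject_tray',.028),('board',.021)):
    for r in trace('top',n)[:2]:
        m=r['pixels'].astype(np.uint8)
        pts=cv2.findNonZero(m); (c,wh,a)=cv2.minAreaRect(pts)
        bx=cv2.boxPoints((c,wh,a)); w=np.array([onplane(d,p,z) for p in bx])
        e=[w[1]-w[0],w[2]-w[1]]; e=max(e,key=lambda v:np.hypot(*v[:2]))
        print(n,round(r['conf'],2),np.round(c),np.round(wh),w.mean(0).round(4),'long dir deg',round(np.degrees(np.arctan2(e[1],e[0])),1), m.sum())
print('cam',d['R'].round(2).tolist(),(-d['R'].T@d['t']).round(3))
E
```

```text
pin_true 0.65 [324. 294.] [19. 68.] [ 0.4366 -0.018   0.041 ] long dir deg -87.3 1140
pin_crooked 0.91 [325. 193.] [19. 67.] [ 0.651  -0.0231  0.041 ] long dir deg -80.7 1118
pin_rest 0.87 [425. 259.] [33. 56.] [ 0.5076 -0.234   0.02  ] long dir deg -16.7 1631
reject_tray 0.62 [191. 269.] [84. 52.] [0.4951 0.2636 0.028 ] long dir deg -176.4 4168
board 0.72 [325. 254.] [149. 105.] [ 0.5272 -0.021   0.021 ] long dir deg -176.8 12836
cam [[-0.02, -1.0, -0.0], [-0.99, 0.02, -0.17], [0.17, -0.0, -0.99]] [ 0.405 -0.009  0.96 ]
```

The near pin lies across the board at about pixel (324,294), the parked one at (325,193), the rest on the right at (425,259) and the tray on the left at (191,269). This agrees with the networks. I plan to push the barrel from behind with a slightly scooped finger, keeping the other finger loosely in front.

```bash
cat >> h.py <<'E'
from scipy.spatial.transform import Rotation as Ro
def Rt(yaw,tilt=0):  # tool y at azimuth yaw, tool z leaning towards +y by tilt
    a=np.radians(yaw);y=np.array([np.cos(a),np.sin(a),0]);z=np.array([0,0,-1.])
    return np.c_[np.cross(y,z),y,z]@Ro.from_rotvec([-np.radians(tilt),0,0]).as_matrix()
def togo(p,R):
    s=read_state();C=np.array(s['tcp_rot'])
    print('t',round(s['time_s'],2),'pos',np.round(s['position'],4),'shift mm',(C.T@(np.array(p)-s['position'])*1e3).round(1),'turn',Ro.from_matrix(C.T@R).as_rotvec().round(3),
     'shift after turn',(R.T@(np.array(p)-s['position'])*1e3).round(1),'open',round(s['opening']*87,1),'F',np.round(s['force'],1),'g',round(s['grasp_force'],1))
E
python3 -c "
from h import *
togo([.4375,-.018,.245],Rt(3.2,12))"
python3 -m jog '36.5 -43.5 0 0 0 0 60;36.5 -43.5 0 0 0 0 60;36.5 -43.5 0 0 0 0 60;36.5 -43.5 0 0 0 0 60;36.5 -43.5 0 0 0 0 60;36.5 -43.5 0 0 0 0 60;36.5 -43.5 0 0 0 0 60;36.5 -43.5 0 0 0 0 60;36.5 -43.5 0 0 0 0 60;36.5 -43.5 0 0 0 0 60;36.5 -43.5 0 0 0 0 60'
python3 -c "
from h import *
togo([.4375,-.018,.245],Rt(3.2,12))"
```

```text
t 1.2 pos [ 0.175  -0.6     0.2445] shift mm [ 414.9 -485.2   -0.5] turn [-0.177  0.141 -1.338] shift after turn [566.4 288.2  60.8] open 86.8 F [-0.4 -0.5 -0. ] g 0.0
time_s: 2.58
position: [0.4274, -0.0265, 0.245]
tcp_rot: [[0.96, 0.28, 0.001], [0.28, -0.96, -0.001], [0.001, 0.001, -1.0]]
force: [0.1, -0.4, -0.0]
opening: 0.688
grasp_force: 0.0
t 2.58 pos [ 0.4274 -0.0265  0.245 ] shift mm [12.1 -5.4 -0. ] turn [-0.175  0.14  -1.338] shift after turn [ 8.  10.4  2.2] open 59.8 F [ 0.1 -0.4 -0. ] g 0.0
```

```bash
python3 -m jog '12 -5.5 0 0 0 -0.168 60;0 0 0 0 0 -0.168 60;0 0 0 0 0 -0.168 60;0 0 0 0 0 -0.168 60;0 0 0 0 0 -0.168 60;0 0 0 0 0 -0.168 60;0 0 0 0 0 -0.168 60;0 0 0 0 0 -0.167 60;0 0 0 -0.105 0 0 60;0 0 0 -0.105 0 0 60;0 0 0 0 0 0 60'
python3 - <<'E'
from h import *
d=snap('top','top1')
for c in('top','side','wrist'):
    snap(c)
    for n in('pin_true','pin_crooked'): print(c,n,[(np.round(r['at'],4).tolist(),round(r['conf'],2)) for r in place_of(c,n)][:3])
togo([.4375,-.018,.0607],Rt(3.2,12))
print(np.round(read_state()['joint_positions'],1))
snap('wrist','w1')
E
```

```text
time_s: 3.95
position: [0.4346, -0.0192, 0.2444]
tcp_rot: [[-0.055, 0.977, 0.206], [0.998, 0.054, 0.012], [0.001, 0.206, -0.979]]
force: [-0.5, 0.7, -0.6]
opening: 0.692
grasp_force: 0.0
top pin_true []
top pin_crooked [([0.651, -0.024, 0.0432], 0.94)]
side pin_true [([0.4385, -0.022, 0.0377], 0.89), ([0.6546, -0.023, 0.0405], 0.42)]
side pin_crooked [([0.6525, -0.0245, 0.0399], 0.61)]
wrist pin_true [([0.4389, -0.0165, 0.0389], 0.84)]
wrist pin_crooked [([0.6513, -0.0255, 0.0392], 0.67)]
t 4.45 pos [ 0.4367 -0.0195  0.2445] shift mm [  1.5 -37.4 179.9] turn [ 0. -0.  0.] shift after turn [  1.5 -37.4 180. ] open 60.0 F [ 0.3 -0.2  0.1] g 0.0
[-20.5  11.7 115.6   7.2  41.9 -28.7]
```

View pics/w1.png

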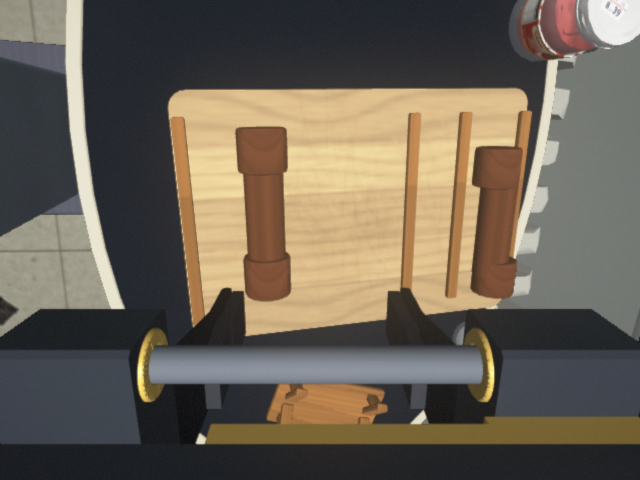

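```bash
python3 -m jog '0.5 -9.4 45 0 0 0 60;0.5 -9.4 45 0 0 0 60;0.5 -9.4 45 0 0 0 60;0 -4.6 22.5 0 0 0 60;0 -4.6 22.5 0 0 0 60;0 0 0 0 0 0 60'
python3 - <<'E'
from h import *
togo([.4375,-.018,.0607],Rt(3.2,12))
R=Rt(3.2,12);f=np.array([.99844,.0558,0])
print('per mm forward',(R.T@f).round(3))
print(np.round(read_state()['joint_positions'],1))
d=snap('side','s1')
c=proj(d,[.44,-.02,.04]).astype(int);print(c)
im=d['color'][:,:,::-1];y0=max(c[1]-90,0);x0=max(c[0]-140,0)
cv2.imwrite('pics/s1c.png',cv2.resize(im[y0:y0+180,x0:x0+240],None,fx=3,fy=3))
E
```

```text
time_s: 5.25
position: [0.4369, -0.0178, 0.0593]
tcp_rot: [[-0.055, 0.977, 0.205], [0.998, 0.053, 0.013], [0.002, 0.205, -0.979]]
force: [0.3, -0.2, 0.9]
opening: 0.686
grasp_force: 0.0
t 5.25 pos [ 0.4369 -0.0178  0.0593] shift mm [-0.2  0.9 -1.2] turn [-0.002 -0.001 -0.001] shift after turn [-0.2  0.9 -1.2] open 59.7 F [ 0.3 -0.2  0.9] g 0.0
per mm forward [-0.     0.978  0.208]
[-20.3  36.9 125.5  35.3   8.3 -58. ]
[378 256]
```

View pics/s1c.png

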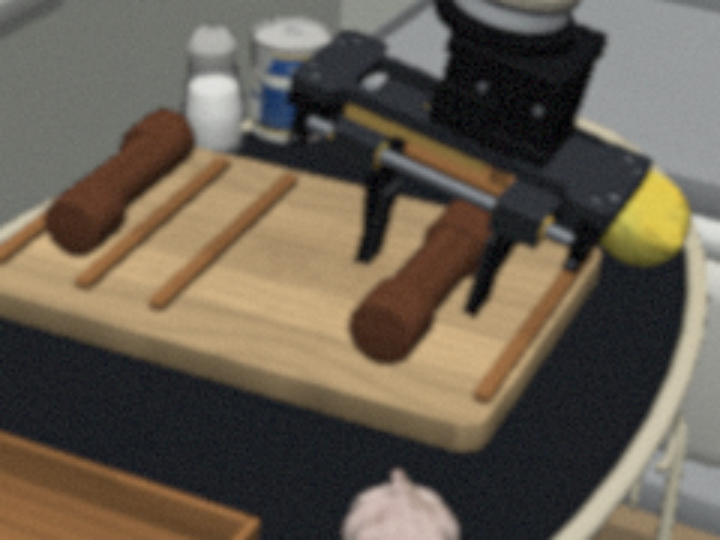

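The straddle is right: the back finger is between the near batten and the barrel, and the front finger is clear. Next comes the first part of the roll.

```bash
python3 -m jog '0 4 -0.5 0 0 0 60;0 4 1 0 0 0 60;0 4.9 1 0 0 0 60;0 4.9 1 0 0 0 60;0 4.9 1 0 0 0 60;0 4.9 1 0 0 0 60;0 4.9 1 0 0 0 60;0 4.9 1 0 0 0 60;0 4.9 1 0 0 0 60;0 4.9 1 0 0 0 60'
python3 - <<'E'
from h import *
u=np.array([.99844,.0558])
for c in('top','side','wrist'):
    d=snap(c,c+'2')
    for n in('pin_true','pin_crooked'): print(c,n,[(np.round(r['at'],4).tolist(),round(r['conf'],2)) for r in place_of(c,n)][:3])
    for r in trace(c,'pin_true')[:1]:
        (cc,wh,a)=cv2.minAreaRect(cv2.findNonZero(r['pixels'].astype(np.uint8)));print('rect',cc,wh,a)
togo([.5619,-.011,.0607],Rt(3.2,12))
cv2.imwrite('pics/w2.png',d['color'][:,:,::-1])
E
```

```text
time_s: 6.55
position: [0.4854, -0.0153, 0.0621]
tcp_rot: [[-0.056, 0.977, 0.208], [0.998, 0.055, 0.012], [0.0, 0.208, -0.978]]
force: [0.1, 0.4, 0.2]
opening: 0.69
grasp_force: 0.0
top pin_true []
top pin_crooked [([0.6532, -0.0222, 0.0409], 0.92), ([0.5124, -0.2363, -0.0022], 0.59)]
rect (349.0, 272.0) (14.0, 12.0) 90.0
side pin_true [([0.4853, -0.0152, 0.0423], 0.64)]
side pin_crooked [([0.652, -0.0263, 0.0415], 0.82)]
rect (355.2769470214844, 254.23133850097656) (22.72651481628418, 60.98110580444336) 43.9583740234375
wrist pin_true [([0.4861, -0.0138, 0.0387], 0.73)]
wrist pin_crooked [([0.65, -0.0248, 0.0393], 0.61)]
rect (303.27276611328125, 282.29736328125) (284.6255187988281, 106.02484893798828) 86.7232894897461
t 7.15 pos [ 0.4851 -0.0153  0.0622] shift mm [ 0.  74.9 17.5] turn [ 0. -0.  0.] shift after turn [ 0.  74.9 17.5] open 60.3 F [-0.9 -0.5 -1.1] g 0.0
```

View pics/w2.png

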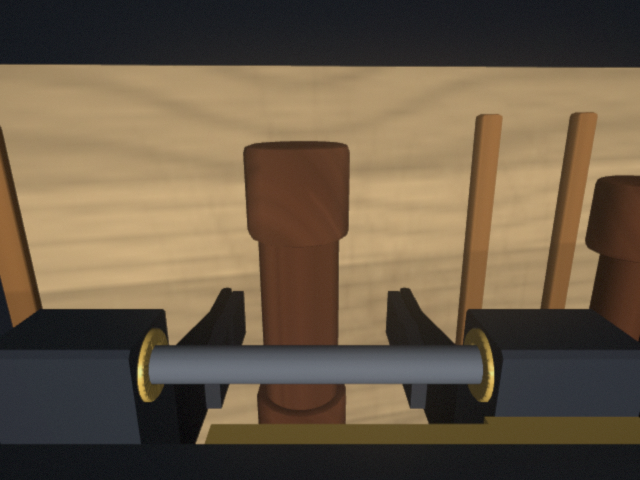

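The pin has rolled about 47 mm, a bit ahead of the back finger, and its ends are in line with the barrel (roller centre u≈298, barrel centre u≈299). I'll continue to the batten.

```bash
python3 -m jog '0 4 1.1 0 0 0 60;0 5 1.1 0 0 0 60;0 5 1.1 0 0 0 60;0 5 1.1 0 0 0 60;0 5 1.1 0 0 0 60;0 5 1.1 0 0 0 60;0 5 1.1 0 0 0 60;0 5 1.1 0 0 0 60;0 5 1.1 0 0 0 60'
python3 - <<'E'
from h import *
for c in('side','wrist'):
    d=snap(c)
    for n in('pin_true','pin_crooked'): print(c,n,[(np.round(r['at'],4).tolist(),round(r['conf'],2)) for r in place_of(c,n)][:2])
togo([.563,-.011,.0607],Rt(3.2,12))
cv2.imwrite('pics/w3.png',d['color'][:,:,::-1])
E
```

```text
time_s: 8.28
position: [0.5305, -0.0128, 0.0617]
tcp_rot: [[-0.056, 0.977, 0.208], [0.998, 0.055, 0.012], [0.0, 0.208, -0.978]]
force: [-0.1, -0.0, -0.1]
opening: 0.691
grasp_force: 0.0
side pin_true [([0.5237, -0.0164, 0.0412], 0.83)]
side pin_crooked [([0.6517, -0.0243, 0.0388], 0.85)]
wrist pin_true [([0.5278, -0.0112, 0.0415], 0.81)]
wrist pin_crooked []
t 8.57 pos [ 0.5299 -0.0127  0.0617] shift mm [-0.2 32.2  7.8] turn [ 0. -0.  0.] shift after turn [-0.1 32.2  7.8] open 60.2 F [ 1.   0.1 -0.2] g 0.0
```

View pics/w3.png

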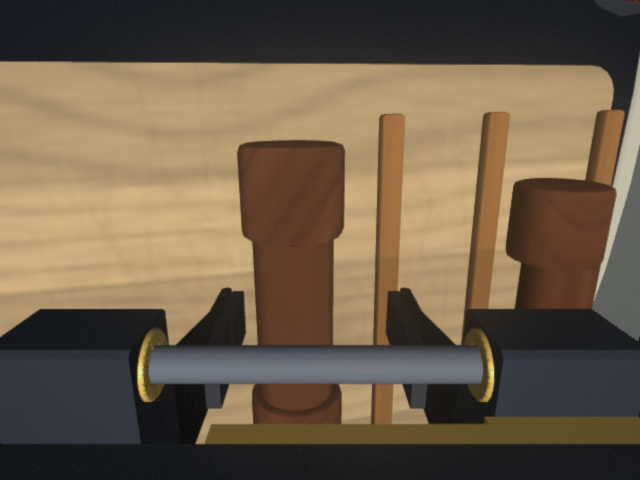

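The pin still looks straight, and its surface grain has changed, so it is really turning. I'll push on to the batten.

```bash
python3 -m jog '0 4 0.9 0 0 0 60;0 5 1.1 0 0 0 60;0 5 1.1 0 0 0 60;0 5 1.1 0 0 0 60;0 5 1.1 0 0 0 60;0 4 0.9 0 0 0 60;0 3 0.6 0 0 0 60;0 0 0 0 0 0 60;0 0 0 0 0 0 60'
python3 - <<'E'
from h import *
for c in('side','wrist'):
    d=snap(c)
    for n in('pin_true','board_mid'): print(c,n,[(np.round(r['at'],4).tolist(),round(r['conf'],2)) for r in place_of(c,n)][:2])
togo([.563,-.011,.0607],Rt(3.2,12))
cv2.imwrite('pics/w4.png',d['color'][:,:,::-1])
E
```

```text
time_s: 9.7
position: [0.5613, -0.0109, 0.0614]
tcp_rot: [[-0.056, 0.977, 0.207], [0.998, 0.055, 0.012], [0.0, 0.207, -0.978]]
force: [-1.5, -0.6, -0.8]
opening: 0.692
grasp_force: 0.8
side pin_true [([0.5534, -0.0128, 0.0415], 0.82)]
side board_mid [([0.5293, -0.0215, 0.0257], 0.81)]
wrist pin_true [([0.5584, -0.013, 0.043], 0.93)]
wrist board_mid []
t 10.0 pos [ 0.5614 -0.0109  0.0614] shift mm [-0.2  1.4  1. ] turn [-0. -0.  0.] shift after turn [-0.2  1.4  1. ] open 59.8 F [-2.6 -1.3  0.4] g 1.2
```

View pics/w4.png

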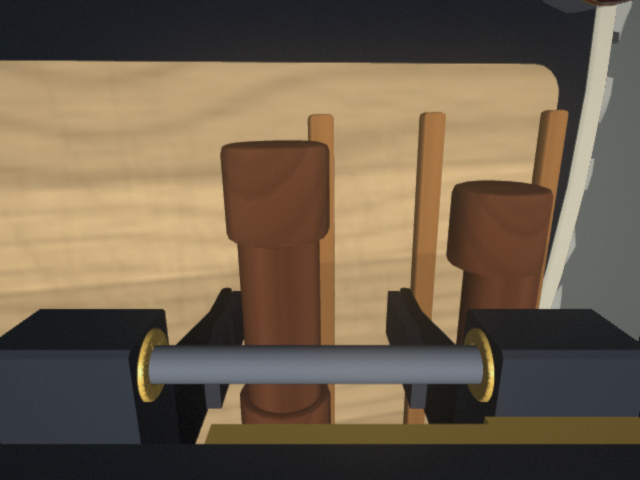

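The pin now rests against the middle batten, with about 2.6 N contact force, and its ends stayed in line through the whole turn. It is the true pin, so it goes to the rest. Next I straighten the tool, centre it and grip.

```bash
python3 -m jog '0 -2 0 0.105 0 0 60;0 0 0 0.104 0 0 60;0 -5.5 3 0 0 0 60;0 0 4 0 0 0 60;0 0 0 0 0 0 30;0 0 0 0 0 0 20;0 0 0 0 0 0 20;0 0 0 0 0 0 20;0 0 0 0 0 0 20;0 0 0 0 0 0 20'
python3 - <<'E'
from h import *
togo([.5538,-.0115,.054],Rt(3.2))
E
```

```text
time_s: 11.25
position: [0.5516, -0.0114, 0.0539]
tcp_rot: [[-0.058, 0.998, -0.005], [0.998, 0.058, 0.0], [0.0, -0.005, -1.0]]
force: [-5.2, -1.6, 2.3]
opening: 0.36
grasp_force: 30.0
t 11.25 pos [ 0.5516 -0.0114  0.0539] shift mm [-0.2  2.2 -0.1] turn [-0.005 -0.     0.002] shift after turn [-0.2  2.2 -0.1] open 31.4 F [-5.2 -1.6  2.3] g 30.0
```

```bash
python3 -m jog '0 0 -15 0 0 0 20;0 0 -40 0 0 0 20;0 0 -45 0 0 0 20;0 0 -45 0 0 -0.175 20;0 0 0 0 0 -0.175 20;0 0 0 0 0 -0.175 20;0 0 0 0 0 -0.175 20;0 0 0 0 0 -0.175 20;0 0 0 0 0 -0.175 20;0 0 0 0 0 -0.173 20;0 0 0 0 0 0 20'
python3 - <<'E'
from h import *
for c in('top','wrist'):
    d=snap(c,c+'5')
    for n in('rest_seat','pin_true','pin_crooked'): print(c,n,[(np.round(r['at'],4).tolist(),round(r['conf'],2)) for r in place_of(c,n)][:2])
    for r in trace(c,'pin_rest')[:1]:
        (cc,wh,a)=cv2.minAreaRect(cv2.findNonZero(r['pixels'].astype(np.uint8)))
        w=np.array([onplane(d,p,.02) for p in cv2.boxPoints((cc,wh,a))])
        e=max([w[1]-w[0],w[2]-w[1]],key=lambda v:np.hypot(*v[:2]))
        print('rest',w.mean(0).round(4),np.degrees(np.arctan2(e[1],e[0])).round(1))
togo([.512,-.234,.2],Rt(73.3))
E
```

```text
time_s: 12.62
position: [0.5549, -0.0114, 0.2]
tcp_rot: [[-0.957, 0.29, 0.003], [0.29, 0.957, -0.0], [-0.003, 0.001, -1.0]]
force: [-0.7, 0.2, -1.6]
opening: 0.362
grasp_force: 30.0
top rest_seat [([0.5102, -0.2355, 0.0449], 0.84)]
top pin_true []
top pin_crooked []
rest [ 0.5074 -0.2337  0.02  ] -15.7
wrist rest_seat [([0.5103, -0.2374, 0.0416], 0.57)]
wrist pin_true [([0.5573, -0.0108, 0.1866], 0.84)]
wrist pin_crooked []
rest [ 0.5131 -0.2245  0.02  ] -25.6
t 13.12 pos [ 0.5543 -0.0114  0.1991] shift mm [ -23.6 -225.3   -1. ] turn [ 0.     0.001 -0.001] shift after turn [ -23.4 -225.3   -0.9] open 31.1 F [-0.5  1.2  0.3] g 30.0
```

View pics/top5.png

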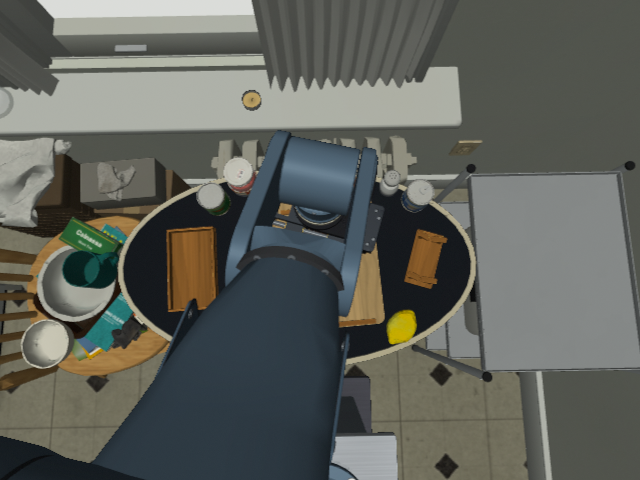

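```bash
python3 - <<'E'
from h import *
d=snap('top')
im=d['color'][:,:,::-1]
out=[]
for az in(-13,-17,-21):
    x0,y0,s=395,220,6
    c=cv2.resize(im[y0:y0+80,x0:x0+64],None,fx=s,fy=s,interpolation=cv2.INTER_CUBIC)[:, :384]
    c=c[:, :].copy()
    a=np.radians(az);ex=np.array([np.cos(a),np.sin(a)]);ey=np.array([-ex[1],ex[0]]);o=np.array([.511,-.235])
    def poly(pts,z,col):
        P=np.array([(proj(d,[*(o+p[0]*ex+p[1]*ey),z])-[x0,y0]+.5)*s for p in pts]).astype(int);cv2.polylines(c,[P],True,col,1)
    poly([(-.06,-.03),(.06,-.03),(.06,.03),(-.06,.03)],.01,(255,255,0))
    for q in(-.045,.045): poly([(q-.006,-.03),(q+.006,-.03),(q+.006,.03),(q-.006,.03)],.04,(0,255,0))
    out.append(cv2.resize(c,(260,325)))
cv2.imwrite('pics/rest.png',np.hstack(out))
E
```

```text
(no output)
```

View pics/rest.png

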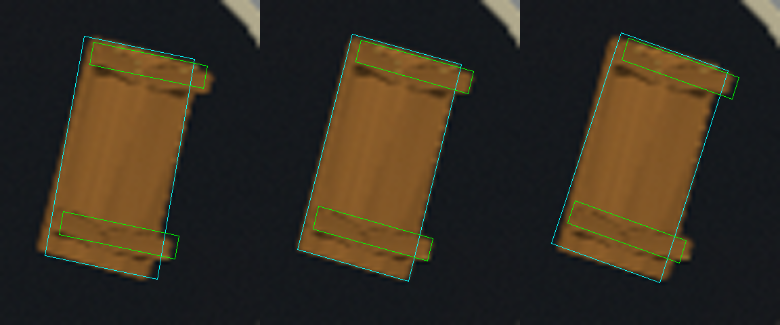

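Az −17° with centre (0.511, −0.235) fits the foot and forks in the picture.

```bash
python3 -m jog '-4.7 -45 0 0 0 0 20;-4.7 -45 0 0 0 0 20;-4.7 -45 0 0 0 0 20;-4.7 -45 0 0 0 0.005 20;-4.7 -45 0 0 0 0 20;0 -1.5 0 0 0 0 20;0 0 40 0 0 0 20;0 0 40 0 0 0 20;0 0 20 0 0 0 20;0 0 0 0 0 0 20'
python3 - <<'E'
from h import *
d=snap('side')
print([(np.round(r['at'],4).tolist(),round(r['conf'],2)) for r in place_of('side','pin_true')][:2],[(np.round(r['at'],4).tolist(),round(r['conf'],2)) for r in place_of('side','rest_seat')][:2])
togo([.511,-.235,.055],Rt(73))
x0,y0=proj(d,[.511,-.235,.06]).astype(int)-[66,60]
cv2.imwrite('pics/s6.png',cv2.resize(d['color'][:,:,::-1][y0:y0+120,x0:x0+130],None,fx=5,fy=5,interpolation=cv2.INTER_CUBIC)[:600])
E
```

```text
time_s: 14.42
position: [0.5106, -0.2333, 0.0975]
tcp_rot: [[-0.956, 0.292, -0.003], [0.292, 0.956, 0.003], [0.003, 0.002, -1.0]]
force: [0.1, 0.1, -1.2]
opening: 0.36
grasp_force: 30.0
[([0.5136, -0.2339, 0.0835], 0.68)] []
t 14.57 pos [ 0.5123 -0.235   0.1   ] shift mm [ 1.4 -0.4 45. ] turn [-0.     0.003  0.   ] shift after turn [ 1.3 -0.4 45. ] open 31.3 F [ 1.3 -0.4 -1.1] g 30.0
```

View pics/s6.png

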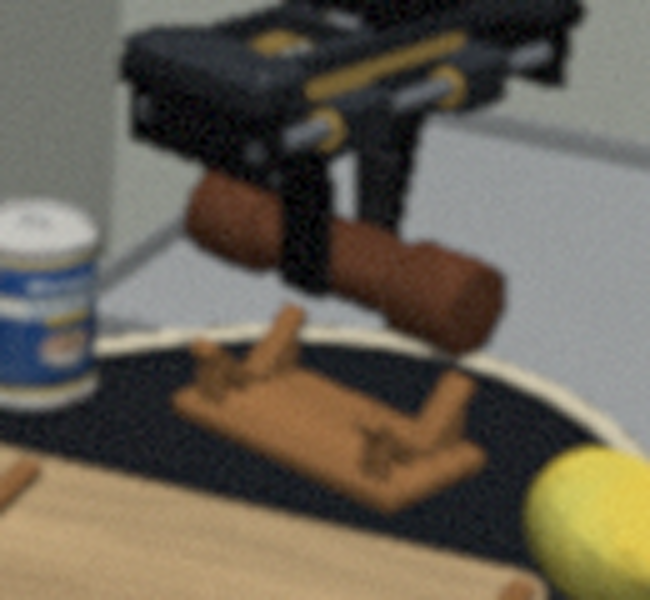

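The pin hangs level and square over the two forks. I lower it gently.

```bash
python3 -m jog '1.4 0 15 0 0 0 20;0 0 12 0 0 0 20;0 0 8 0 0 0 20;0 0 5 0 0 0 20;0 0 3 0 0 0 20;0 0 0 0 0 0 20;0 0 0 0 0 0 20'
python3 -c "
from h import *
togo([.511,-.235,.055],Rt(73))"
```

```text
time_s: 15.45
position: [0.5103, -0.2349, 0.0562]
tcp_rot: [[-0.956, 0.293, 0.001], [0.293, 0.956, -0.0], [-0.001, 0.0, -1.0]]
force: [-0.9, -1.6, -0.4]
opening: 0.357
grasp_force: 30.0
t 15.45 pos [ 0.5103 -0.2349  0.0562] shift mm [-0.7  0.1  1.2] turn [ 0.     0.001 -0.   ] shift after turn [-0.7  0.1  1.2] open 31.0 F [-0.9 -1.6 -0.4] g 30.0
```

```bash
python3 -m jog '0 0 1 0 0 0 20;0 0 0.5 0 0 0 20;0 0 0 0 0 0 20;0 0 0 0 0 0 36;0 0 0 0 0 0 45;0 0 0 0 0 0 55;0 0 0 0 0 0 55;0 0 -10 0 0 0 55;0 0 -25 0 0 0 55;0 0 -40 0 0 0 55;0 0 -50 0 0 0 55;0 0 -30 0 0 0 55'
python3 - <<'E'
from h import *
d=snap('side')
for n in('pin_true','pin_crooked'): print([(np.round(r['at'],4).tolist(),round(r['conf'],2)) for r in place_of('side',n)][:2])
togo([.511,-.235,.2],Rt(73))
x0,y0=proj(d,[.511,-.235,.04]).astype(int)-[150,75]
cv2.imwrite('pics/s7.png',cv2.resize(d['color'][:,:,::-1][y0:y0+150,x0:x0+200],None,fx=4,fy=4,interpolation=cv2.INTER_CUBIC))
E
```

```text
time_s: 16.95
position: [0.5108, -0.2351, 0.2128]
tcp_rot: [[-0.956, 0.292, 0.004], [0.292, 0.956, -0.002], [-0.005, -0.001, -1.0]]
force: [0.3, -0.8, 0.6]
opening: 0.631
grasp_force: 0.0
[([0.5139, -0.2375, 0.0389], 0.93)]
[([0.656, -0.029, 0.0412], 0.94)]
t 17.1 pos [ 0.511  -0.2352  0.2119] shift mm [ 0.1  0.2 11.9] turn [-0.001  0.006  0.   ] shift after turn [ 0.1  0.2 11.9] open 55.0 F [-0.6 -0.3 -0.4] g 0.0
```

View pics/s7.png

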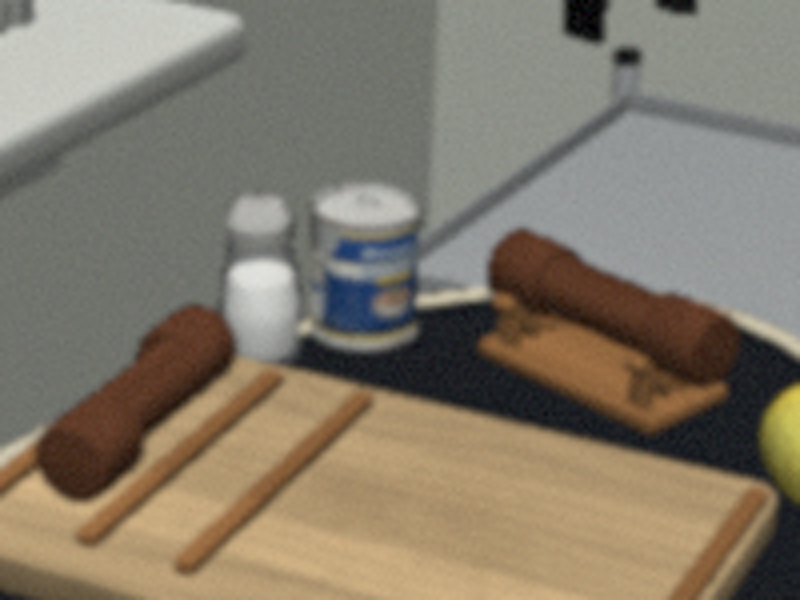

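The pin sits level in both forks (crop about (615,300)), and the parked pin is untouched at (140,400). The gripper is well clear, so I'm handing in.

```bash
python3 -c "
from rig import *
print(hand_in())"
```

```text
the job is handed in; nothing more can be done
None
```

The near pin rolled true up to the middle batten, so I laid it in the two V forks of the rest, left the other pin parked, and handed the job in at about 17 s.

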